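# Tuck the flap of the dishwasher-tablet box under its lip

## Robot

A 7-joint arm with a two-finger parallel gripper is mounted at the origin on a cart in front of the work surface, level with it; the furniture and walls round the work are solid. World frame = base frame: x ahead of the robot, y to its left, z up, the work surface at z = 0. Lengths are in m, angles in rad, forces in N, time in s.
With the tool pointing down it reaches from about 0.4 to 0.875 m from the base axis. Payload 19.3 kg.
Tool frame: the origin (TCP) lies at the very end of the fingers, on their centre line; the grasp point (between the pads) lies 19 mm behind it; z points along the fingers, y is the line along which they close (so a half turn about z gives the same grasp; the last joint's range is limited). The gripper opens to 85 mm and grips with 20 to 120 N. Pads are 22 mm wide; open, the fingers measure 114 mm over their backs; the gripper's body (76 mm by 85 mm) begins 54 mm behind the grasp point. The pads swing forward as they close: fully open they stand 13 mm farther back than shut.
Start: joints at [-1.184, 0.521, -0.036, 1.599, 0.021, 1.021, -0.113], TCP at [0.276, 0.561, 0.231] pointing down, gripper open.
Joint ranges: [-2.91, 2.91], [-0.3, 2.13], [-1.5, 1.42], [0.17, 2.43], [-1.26, 4.41], [0.16, 1.93], [-2.52, 2.52]. Speed limits (rad/s): [1.89, 1.89, 2.39, 2.39, 3.01, 3.01, 3.01].

## Interface

Orientations are given as [roll, pitch, yaw] about the fixed x, y, z axes, in that order (R = Rz(yaw) Ry(pitch) Rx(roll)).
In Python, from workcell import monitor, optics, job_done gives the robot as it stands.
- The arm moves only by the shell command python3 -m handwheel 'ROWS' [FORCE]. ROWS is JSON, a list of rows, each an object of numbers: "dx", "dy", "dz": the shift along the tool's x, y, z in cm; "wx", "wy", "wz": the turn, a rotation vector about the tool's x, y, z in rad; "claw": the opening in per cent of the stroke, from 0 (shut) to 100 (fully open). A call has 1 to 8 rows; each row shifts and turns the commanded pose from where the row before left it, along the tool's axes as they then stand; what a row does not reach is not made up. A row lasts 1/8 s, in which the tool goes at most 62.5 mm and 10.7 degrees, less where a joint would pass 70% of its speed; a pose out of reach is approached as far as the arm can. A call with a gripper value outside its range is refused whole. The fingers move at their own pace and stop on an object; FORCE is the grip in N (left out, the last holds). Time passes only in rows, so rows that do not move let the fingers close. It gives the time, the measured TCP pose, the force, the opening and the grip force at its end, in the units of the state.
- monitor.observe(): the state, without advancing time (a new reading comes with each control period).
- optics.grab_frame(name): name is "scene" or "top" or "wrist"; returns a dict with "frame" (420x560x3 uint8, blue, green, red), "fovy" (degrees; the focal length in pixels is half the picture's height over the tangent of half this angle, whatever the lens; pixels are square), "cx", "cy" (the principal point, pixels), "R" (3x3) and "t" (3): a world point X has camera coordinates R X + t. Camera axes: x right, y down, z forward; pixel columns grow to the right and rows downward; lengths in m; the calibration is good to about 2 mm. The wrist camera is an equidistant fisheye: a pixel r from the principal point sees the ray r / f radians off the axis. A picture is of the moment at which its call begins. There is no depth.
- job_done(): hands the job in; it is judged then, once.
Trained networks look in the newest picture that a camera, given by its name, has taken for a name from the list of things; names that differ only in an ending like _2 or _b are one class to them, and where a whole thing is asked for, a point or a joint stands for the part that bears it (a point fixed in the world has none). Each returns a list of dicts, best first, with "p" (0 to 1); they miss things now and then, are a little off and sometimes report something else, mostly with a low value. They report only what shows in the picture. A call takes as long as a camera call.
- optics.masks_of(name, camera): "region" (420x560 bool, what is visible of it) and "rect" ([left, top, width, height] in pixels, round what is visible of it).
The state is a dict: "clock": time; "qpos": joint angles; "qd": joint speeds; "joint_efforts": joint torques, N m; "position": TCP position; "tool_rot": TCP orientation; "force": force on the tool from outside, world axes, zero at the start; "moment": the same for the moment, N m; "grip_width": finger opening in m; "finger_force": force on a finger pad.
Only numpy, scipy, OpenCV 4.12 (cv2) and the standard library are available. Lean on these libraries where they do the work, as an engineer would, in place of code of your own. Each camera call takes 0.05 s, during which the arm holds its last target. There are 200 camera calls.

## Task

Close the blue dishwasher-tablet box: push its open white flap over and down flat with your fingertips, then push the orange ridge so that the flap slides fully home with its front edge beneath the blue lip, and let go so that the lip keeps it shut. Only push: do not pinch the flap or touch its green inner face, keep the box standing where it is (no lifting, tipping or shoving), and leave the jars and the tub near it alone.

Things in the scene. Friction and masses are not known exactly. Their poses are not given: they have to be found in the camera images.
- tablet_box: Blue open box, 120 (its x) x 84 x 60 mm high, about 1 kg, loose on the worktop. Origin: centre of its underside, z up. The flap closes and tucks towards its +x. There a 73 mm high end wall carries the blue lip: 84 mm wide, flat over x = 43 to 62 mm, underside 69 mm, top 73 mm above the worktop; an upturned lead-in runs from x = 43 back to 33 mm, 78 mm high.
- hinge_slide (a joint): Travel (m) of the flap's hinge along the box's +x: 0 = pulled back (hinge line 86 mm behind the box centre), 0.028 = home at its stop (edge 13 mm under the flat lip). Starts at 0 to 0.004, stays where left, takes 3 N to move. If it goes forward over 5 mm before the flap is down, the flap lands on the lip: push it back first.
- flap (a joint): Flap angle (rad): 0 = flat on the box (stop), 1.57 = upright, more = leaning back from the lip. Starts at 1.55 to 1.95. A sprung hinge (0.1 N m/rad about 1.75 rad, friction 0.045 N m) lifts the flap again if let go before it is under the lip; holding it flat takes 2 to 4 N at mid-length. Tucked, it rests against the lip's underside at about 0.04.
- hinge_line (a point): Middle of the flap's hinge line, 62 mm above the worktop; moves with the slide, axes as the box. The hinge line runs along the box's y.
- ridge_foot (a point): Middle of the foot of the orange ridge, hinge side, on the flap's white outer face, 80 mm from the hinge line. Ridge 6 mm thick, 60 mm wide, 6 mm high. Flap axes: x from hinge to free edge, z out of the outer face (up when closed). Flap 70 mm wide, 4 mm thick, 114 mm long from the hinge line; its face is plain between hinge and ridge.
- flap_edge (a point): Middle of the flap's free edge, 114 mm from the hinge line, with a round bead 4 mm thick.
- lip_mouth (a point): Middle of the mouth of the lip, at the end of its lead-in: 34 mm ahead (+x) of the box centre, 67 mm above the worktop, where the flap's edge goes in. Axes as the box.
- flap_inner: Green lining on the flap's inner face, 104 x 68 mm; faces the lip when the flap is open and is underneath when it is closed. Not to be touched. Origin on the hinge line.
- jar: Honey jar, amber with a light brown lid, 55 mm wide, 81 mm high, standing on the worktop. Origin: centre of its underside. Leave alone.
- tub: Green tub with a white lid, 57 mm wide, 80 mm high, standing on the worktop. Origin: centre of its underside. Leave alone.
- spice: Spice jar of clear glass with a black lid, 39 mm wide, 93 mm high, standing on the worktop. Origin: centre of its underside. Leave alone.

How it is judged:
At the end, for the whole second after the job is handed in: Flap flat (within 0.075 rad), its edge below the lip's underside (under 69.5 mm above the box's foot), slid to within 7 mm of the home stop, held by the lip alone; box level, at rest, within 25 mm of its start; jar, tub and spice jar within 15 mm of theirs (value of joint flap below 0.075 rad and value of joint hinge_slide above 0.021 m and z of flap_edge in the frame of tablet_box below 0.0695 m and angle between tablet_box's own z axis and vertical below 0.05 rad and distance of tablet_box from where it was at the start of the episode below 0.025 m and linear speed of tablet_box below 0.01 m/s and velocity of joint flap between -0.1 and 0.1 rad/s and distance of each of jar, tub, spice from where it was at the start of the episode below 0.015 m); the robot touches nothing.
It fails at once if the flap is pinched or pulled by its inner face (more than 2 N on the green lining) (contact force between the fingers and flap_inner above 2 N).
It fails at once if the box is lifted (12 mm) (height (world z) of tablet_box above 0.012 m).
It fails at once if the box is tipped (0.15 rad) (angle between tablet_box's own z axis and vertical above 0.15 rad).
It fails at once if the box is shoved more than 25 mm (distance of tablet_box from where it was at the start of the episode above 0.025 m).
It fails at once if a bystander is moved more than 15 mm (distance of any of jar, tub, spice from where it was at the start of the episode above 0.015 m).
It also fails if it takes over 38 s, if anything falls off the work surface, if the arm or the gripper's body presses on something with over 40 N, if the wrist force passes 120 N, or if a joint passes its speed limit or range.

## Working session

There is one attempt and no reset: what is moved stays moved. The work goes in short steps, Python scripts to look and compute and a shell command to move; the robot and the scene stay as the last step left them, time stands still between calls to the robot, and variables do not carry over. Pictures are saved under pics/ and viewed, at most 11 in all, crops included, and the job is handed in when it is done.

```bash
mkdir -p pics; ls
cat > h.py <<'E'
import numpy as np, cv2
from workcell import monitor, optics, job_done
def foc(c): return c["frame"].shape[0]/2/np.tan(np.radians(c["fovy"])/2)
def proj(c,X):
    X=np.atleast_2d(X); p=X@np.array(c["R"]).T+np.array(c["t"]); f=foc(c)
    return np.c_[c["cx"]+f*p[:,0]/p[:,2], c["cy"]+f*p[:,1]/p[:,2]]
def ray(c,u,v):
    R=np.array(c["R"]);t=np.array(c["t"]);f=foc(c)
    d=R.T@np.array([(u-c["cx"])/f,(v-c["cy"])/f,1]); return -R.T@t,d
def atz(c,u,v,z):
    o,d=ray(c,u,v); return o+d*(z-o[2])/d[2]
E
python3 - <<'E'
from h import *
np.set_printoptions(precision=4,suppress=True)
ims=[]
for n in ["scene","top"]:
    c=optics.grab_frame(n); cv2.imwrite(f"pics/{n}0.png",c["frame"])
    print(n,c["fovy"],c["cx"],c["cy"],-np.array(c["R"]).T@np.array(c["t"]))
    for k in ["tablet_box","flap","ridge_foot","flap_inner","jar","tub","spice"]:
        for m in optics.masks_of(k,n)[:2]:
            ys,xs=np.nonzero(m["region"]); print(k,round(m["p"],2),m["rect"],xs.mean().round(1),ys.mean().round(1))
s=monitor.observe(); print(s)
E
```

```text
pics
scene 52.193043185562956 279.16084918813124 215.09111808966992 [-0.0432  0.8066  0.5748]
tablet_box 0.75 [195.1, 241.5, 68.7, 74.7] 231.1 277.4
flap 0.88 [196.8, 244.7, 41.9, 59.7] 218.5 273.7
ridge_foot 0.68 [197.2, 245.9, 45.2, 54.9] 218.4 273.9
flap_inner 0.65 [196.6, 247.8, 62.1, 59.0] 219.7 275.1
jar 0.5 [188.1, 223.3, 7.5, 11.2] 190.5 229.2
tub 0.75 [352.9, 202.7, 26.4, 34.6] 363.9 220.5
spice 0.62 [327.2, 210.5, 19.0, 40.0] 335.2 230.9
top 45.448062905689504 270.53594865409536 217.89396456361615 [0.3884 0.2335 1.2749]
tablet_box 0.57 [135.7, 221.4, 86.8, 63.4] 183.0 251.2
flap 0.81 [136.4, 251.6, 28.0, 27.3] 152.5 266.5
ridge_foot 0.63 [135.9, 244.0, 43.7, 39.4] 153.9 266.6
ridge_foot 0.62 [139.2, 254.6, 26.0, 26.2] 152.6 266.5
flap_inner 0.63 [141.3, 254.4, 23.8, 22.3] 152.6 266.1
flap_inner 0.38 [135.0, 254.9, 29.6, 24.1] 152.3 266.6
jar 0.63 [204.6, 157.2, 21.7, 26.3] 215.9 169.1
tub 0.56 [323.5, 258.1, 28.3, 24.1] 335.5 270.8
spice 0.57 [290.2, 257.1, 17.6, 13.8] 297.9 264.7
{'clock': 0.8, 'qpos': array([-1.1842,  0.5214, -0.0363,  1.5995,  0.0212,  1.0211, -0.1128]), 'qd': array([ 0.0001,  0.0013,  0.0011, -0.0005, -0.0006,  0.0007,  0.0003]), 'joint_efforts': array([ -0.0001, -92.6786,   1.9789, -37.0277,   0.0181,   0.0016,
        -0.    ]), 'position': array([0.2757, 0.5609, 0.2313]), 'tool_rot': array([-3.1416,  0.    ,  2.6848]), 'force': array([-0.5916, -0.0771,  0.64  ]), 'moment': array([ 0.0177, -0.0224,  0.047 ]), 'finger_force': 0.0, 'grip_width': 0.08584599661278025}
```

Run:
```python
import cv2,numpy as np
a=cv2.imread("pics/scene0.png");b=cv2.imread("pics/top0.png")
A=cv2.resize(a[200:330,170:400],None,fx=3.4,fy=3.4,interpolation=cv2.INTER_CUBIC)[:, :782]
cv2.imwrite("pics/a1.png",A)
B=cv2.resize(b[140:320,110:370],None,fx=3,fy=3,interpolation=cv2.INTER_CUBIC)
cv2.imwrite("pics/b1.png",B)
```

```text
(no output)
```

View pics/a1.png

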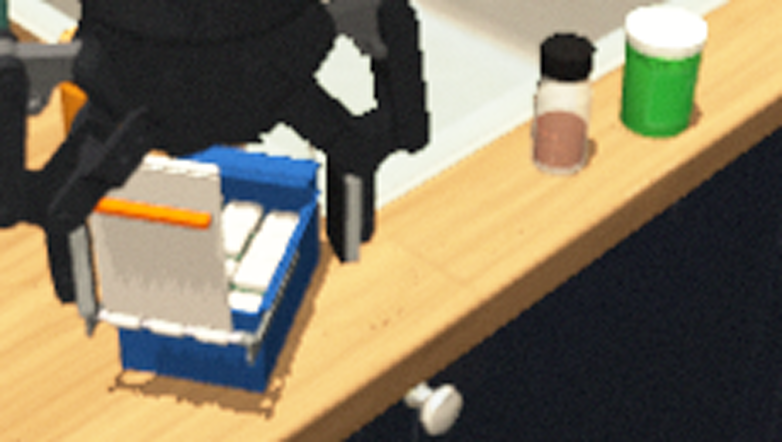

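View pics/b1.png

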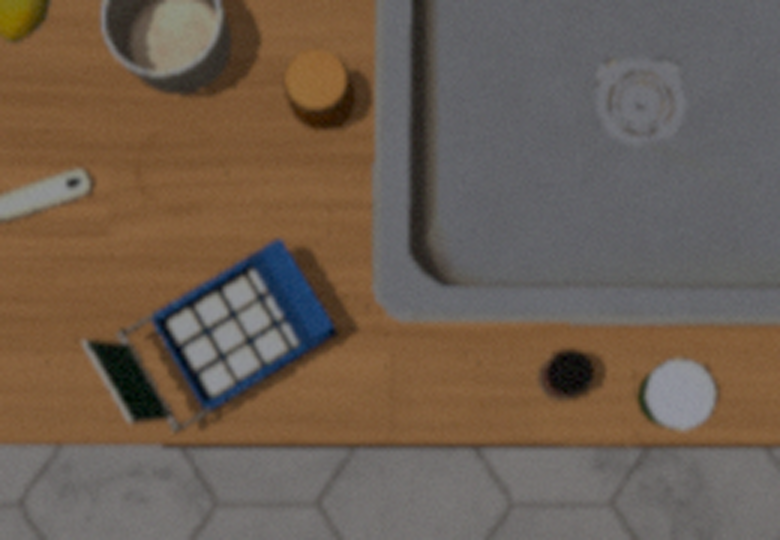

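The scene view shows the flap upright with its white side towards the camera (ridge at about (215,262) in full pixels) and the gripper hanging over the box. The top view shows the box with its lip corners at about (204,220) and (222,250) and hinge-end corners at (162,246) and (179,276). The flap leans back to the left, with the jar above and the spice jar and tub to the right.

```bash
cat > fit.py <<'E'
from h import *
from scipy.optimize import least_squares
np.set_printoptions(precision=4,suppress=True)
c=optics.grab_frame("top")
full=lambda p:np.array(p)/3+[110,140]
px=full([(282,241),(335,330),(155,318),(208,408),(85,341),(131,421)])
def model(q):
    x,y,a,h,th=q
    ax=-.086+h; e=(ax+.114*np.cos(th), .062+.114*np.sin(th))
    L=[]
    for b,s in ((px,1),):
        L=[(.062,.042,.073),(.062,-.042,.073),(-.060,.042,.060),(-.060,-.042,.060),(e[0],.035,e[1]),(e[0],-.035,e[1])]
    L=np.array(L); R=np.array([[np.cos(a),-np.sin(a),0],[np.sin(a),np.cos(a),0],[0,0,1]])
    return L@R.T+[x,y,0]
g=atz(c,*px[:4].mean(0),.065); d=atz(c,*px[:2].mean(0),.07)-atz(c,*px[2:4].mean(0),.06)
q0=[g[0],g[1],np.arctan2(d[1],d[0]),.002,1.75]
r=least_squares(lambda q:np.r_[(proj(c,model(q))-px).ravel(),(q[3]-.002)/.002],q0)
print(r.x,np.degrees(r.x[2]),(proj(c,model(r.x))-px))
for n,p,z in(("jar",(215.9,169.1),.081),("tub",(335.5,270.8),.08),("spice",(297.9,264.7),.093)): print(n,atz(c,*p,z))
cs=optics.grab_frame("scene")
cv2.imwrite("pics/s1.png",cs["frame"])
p=proj(cs,model(r.x)); print(p)
x,y,a,h,th=r.x; print("R",np.array(c["R"]))
im=cs["frame"].copy()
for u in p: cv2.circle(im,(int(round(u[0])),int(round(u[1]))),1,(0,0,255),-1)
cv2.imwrite("pics/s1o.png",cv2.resize(im[200:330,170:400],None,fx=3.4,fy=3.4))
E
python3 fit.py
```

```text
[ 0.4809  0.3913 -1.028   0.002   1.679 ] -58.90198024785351 [[ 0.583  -0.5022]
 [ 0.5285 -0.2946]
 [-0.4512  0.2201]
 [-0.8398  0.2488]
 [-0.1492 -0.4149]
 [ 0.3142  0.6859]]
jar [0.6723 0.334  0.081 ]
tub [0.427  0.0462 0.08  ]
spice [0.4407 0.1369 0.093 ]
[[227.1131 240.4121]
 [266.2378 246.4811]
 [204.7922 282.1884]
 [248.2288 289.914 ]
 [194.8211 241.958 ]
 [235.4522 248.3953]]
R [[ 0.0011 -0.9996  0.0273]
 [-0.9906 -0.0048 -0.1367]
 [ 0.1367 -0.0269 -0.9902]]
```

View pics/s1o.png

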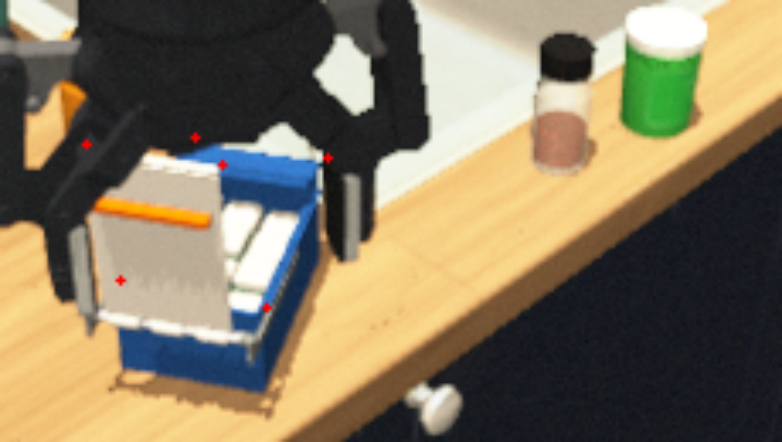

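The fit agrees to about 1 px in the top view and about 2 px in the scene view. Box centre is (0.481, 0.391), yaw -58.9°, flap about 1.68 rad. Next I shut the fingers, align tool x with the box's -x, and go behind the flap.

```bash
python3 -m handwheel '[{"wz":0.143,"claw":0},{"wz":0.143},{"wz":0.143},{"wz":0.143},{"dx":-2.5,"dy":2.2,"dz":1.5},{"dx":-2.5,"dy":2.2,"dz":1.5},{"dx":-2.5,"dy":2.2,"dz":1.5},{"dx":-2.5,"dy":2.2,"dz":1.5}]' 30
cat > st.py <<'E'
from h import *
import sys
np.set_printoptions(precision=4,suppress=True)
B=np.array([.4809,.3913]);a=-1.028
def tob(P):
    P=np.array(P); d=P[:2]-B; return np.array([d@[np.cos(a),np.sin(a)],d@[-np.sin(a),np.cos(a)],P[2]])
s=monitor.observe(); print(s["clock"],"box",tob(s["position"]),"rot",s["tool_rot"],"yaw off",s["tool_rot"][2]-a-np.pi,"F",s["force"],s["grip_width"])
for n in sys.argv[1:]:
    c=optics.grab_frame(n); k=f"pics/{n}_{s['clock']:.2f}.png"; cv2.imwrite(k,c["frame"]); print(k)
E
python3 st.py scene top
python3 - <<'E'
import cv2,glob,numpy as np
a=cv2.imread(sorted(glob.glob("pics/scene_*"))[-1]);b=cv2.imread(sorted(glob.glob("pics/top_*"))[-1])
cv2.imwrite("pics/c2.png",np.hstack([cv2.resize(a[180:330,170:300],None,fx=3.6,fy=3.6),cv2.resize(b[190:310,110:230],(330,540))[:540]]))
E
```

```text
0.9 box [-0.2512 -0.0881  0.2313] rot [-3.1415 -0.      2.6848] yaw off 0.5711840589920585 F [-0.913  -0.2717 -0.0035] 0.08509280525402556
pics/scene_0.90.png
pics/top_0.90.pngschema error: expected keys dx, dy, dz, wx, wy, wz, claw
```

View pics/c2.png

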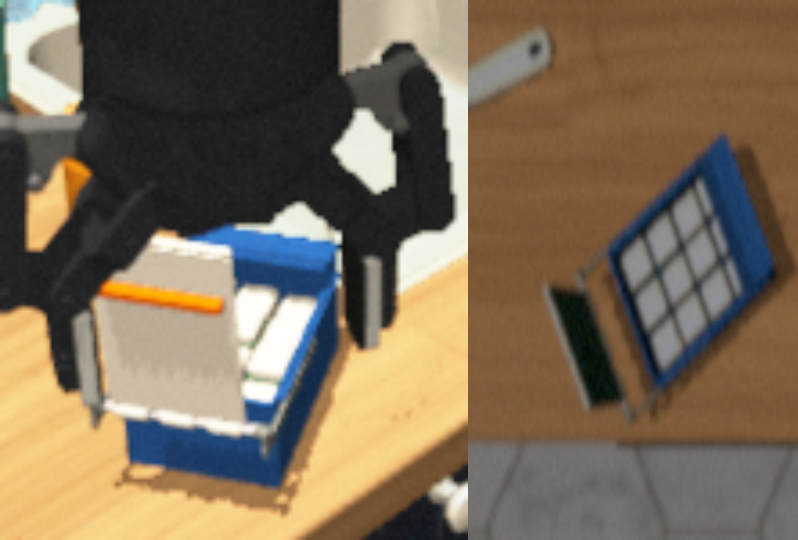

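The picture shows nothing has moved. The move was refused because every row needs all its keys.

```bash
python3 -m handwheel '[{"dx":0,"dy":0,"dz":0,"wx":0,"wy":0,"wz":0.143,"claw":0},{"dx":0,"dy":0,"dz":0,"wx":0,"wy":0,"wz":0.143,"claw":0},{"dx":0,"dy":0,"dz":0,"wx":0,"wy":0,"wz":0.143,"claw":0},{"dx":0,"dy":0,"dz":0,"wx":0,"wy":0,"wz":0.143,"claw":0},{"dx":-2.5,"dy":2.2,"dz":1.5,"wx":0,"wy":0,"wz":0,"claw":0},{"dx":-2.5,"dy":2.2,"dz":1.5,"wx":0,"wy":0,"wz":0,"claw":0},{"dx":-2.5,"dy":2.2,"dz":1.5,"wx":0,"wy":0,"wz":0,"claw":0},{"dx":-2.5,"dy":2.2,"dz":1.5,"wx":0,"wy":0,"wz":0,"claw":0}]' 30
python3 st.py scene top
python3 - <<'E'
import cv2,glob,numpy as np
k=lambda s:float(s.split("_")[1][:-4])
a=cv2.imread(sorted(glob.glob("pics/scene_*"),key=k)[-1]);b=cv2.imread(sorted(glob.glob("pics/top_*"),key=k)[-1])
cv2.imwrite("pics/c3.png",np.hstack([cv2.resize(a[180:330,170:280],None,fx=3.6,fy=3.6),cv2.resize(b[190:325,110:210],None,fx=4,fy=4)]))
E
```

```text
clock: 2.0
position: [0.4036, 0.5203, 0.1708]
tool_rot: [3.142, -0.0, 2.113]
force: [-0.1, -0.1, 0.1]
grip_width: -0.0004
finger_force: 0.0
2.0 box [-0.1504  0.0004  0.1708] rot [ 3.1416 -0.0001  2.113 ] yaw off -0.0006222889618507921 F [-0.0845 -0.0796  0.0501] -0.00038454044112315927
pics/scene_2.00.png
pics/top_2.00.png
```

View pics/c3.png

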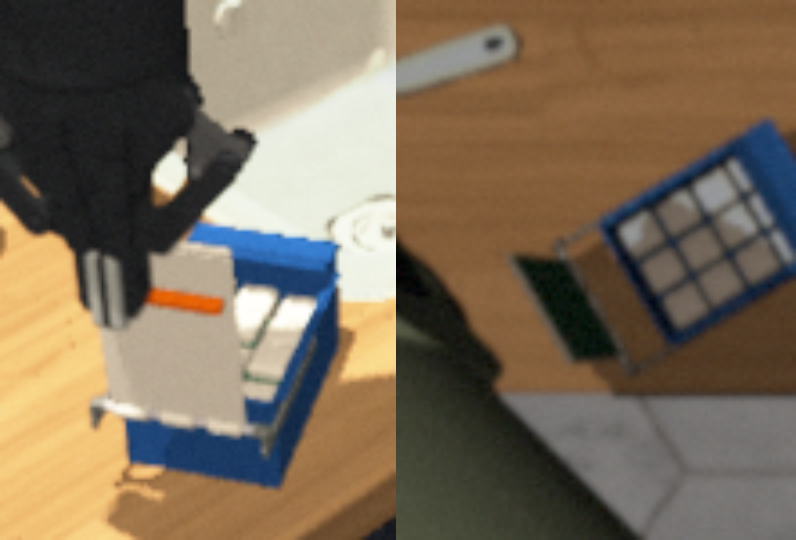

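The fingers are shut and stand behind the flap's white face; the box and flap are undisturbed. The scene shows the box's foot corners at about (206,309) and (248,315), the ridge end at (232,265) and the flap corner at (234,249). I refine the fit with both views.

```bash
cat > fit2.py <<'E'
from h import *
from scipy.optimize import least_squares
np.set_printoptions(precision=4,suppress=True)
ct=optics.grab_frame("top");cs=optics.grab_frame("scene")
T=[((.062,.042,.073),(204,220.3)),((.062,-.042,.073),(221.7,250)),((-.06,.042,.06),(161.8,246)),((-.06,-.042,.06),(179.3,276)),('e',.035,(138.8,253.7)),('e',-.035,(154.2,280.2))]
S=[((-.06,-.042,0),(247.8,314.7)),((-.06,.042,0),(206.1,309.2)),((.062,-.042,.073),(263.9,247.5)),('e',-.035,(234.4,249.4)),('r',-.030,(231.7,264.7)),('h',-.035,(237.5,298))]
def pt(e,q):
    h,th=q[3:5]; X,Z=-.086+h,.062
    if e[0] in('e','r','h'):
        r={'e':.114,'r':.083,'h':0}[e[0]]; n={'e':0,'r':.006,'h':0}[e[0]]
        L=(X+r*np.cos(th)-n*np.sin(th),e[1],Z+r*np.sin(th)+n*np.cos(th)); p=e[2]
    else: L,p=e
    a=q[2]; return np.array([q[0]+np.cos(a)*L[0]-np.sin(a)*L[1],q[1]+np.sin(a)*L[0]+np.cos(a)*L[1],L[2]]),np.array(p)
def res(q):
    o=[]
    for c,E in((ct,T),(cs,S)):
        for e in E:
            X,p=pt(e,q); o+=list((proj(c,X)[0]-p))
    return np.r_[o,(q[3]-.002)/.002]
r=least_squares(res,[.4809,.3913,-1.028,.002,1.68],loss="soft_l1")
print(r.x,np.degrees(r.x[2])); print(res(r.x)[:-1].reshape(-1,2))
E
python3 fit2.py
```

```text
[ 0.481   0.3933 -1.0306  0.0013  1.6591] -59.04618978170613
[[-0.1905 -0.4843]
 [-0.3598 -0.2638]
 [-1.4213  0.0966]
 [-1.7262  0.1704]
 [-0.9619 -0.9912]
 [-0.6379  0.317 ]
 [ 0.2627  0.2705]
 [ 0.1343 -2.2676]
 [ 1.6336 -0.6007]
 [ 0.187  -1.1754]
 [ 0.1151 -0.1239]
 [ 1.6105 -0.1198]]
```

```bash
sed -i 's/^B=.*/B=np.array([.481,.3933]);a=-1.0306/' st.py
python3 -m handwheel '[{"dx":-1.5,"dy":0.1,"dz":1.4,"wx":0,"wy":0,"wz":0,"claw":0},{"dx":-1.4,"dy":0,"dz":1.4,"wx":0,"wy":0,"wz":0,"claw":0},{"dx":0,"dy":0,"dz":1.3,"wx":0,"wy":0,"wz":0,"claw":0},{"dx":-0.8,"dy":0,"dz":0,"wx":0,"wy":0,"wz":0,"claw":0},{"dx":-0.8,"dy":0,"dz":0,"wx":0,"wy":0,"wz":0,"claw":0},{"dx":-0.6,"dy":0,"dz":0,"wx":0,"wy":0,"wz":0,"claw":0},{"dx":-0.6,"dy":0,"dz":0.1,"wx":0,"wy":0,"wz":0,"claw":0}]'
python3 st.py scene
python3 - <<'E'
import cv2,glob,numpy as np
k=lambda s:float(s.split("_")[1][:-4])
a=cv2.imread(sorted(glob.glob("pics/scene_*"),key=k)[-1])
cv2.imwrite("pics/c4.png",cv2.resize(a[190:330,170:290],None,fx=4,fy=4))
E
```

```text
clock: 3.08
position: [0.4333, 0.4722, 0.1297]
tool_rot: [3.141, -0.0, 2.113]
force: [-0.0, 0.6, 1.4]
grip_width: -0.0002
finger_force: 0.5
3.075 box [-0.0922 -0.0003  0.1297] rot [ 3.1408 -0.0004  2.1127] yaw off 0.001725228726630057 F [-0.0244  0.6003  1.3608] -0.0001500799653378522
pics/scene_3.08.png
```

View pics/c4.png

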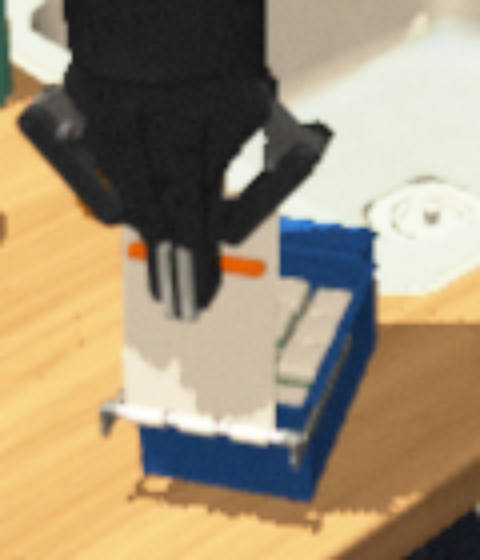

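The finger is centred on the flap just under the ridge and the flap is in light contact. The box has not moved. I follow the hinge arc.

```bash
python3 -m handwheel '[{"dx":-0.6,"dy":0,"dz":0,"wx":0,"wy":0,"wz":0,"claw":0},{"dx":-0.65,"dy":0,"dz":0.15,"wx":0,"wy":0,"wz":0,"claw":0},{"dx":-0.65,"dy":0,"dz":0.2,"wx":0,"wy":0,"wz":0,"claw":0},{"dx":-0.6,"dy":0,"dz":0.3,"wx":0,"wy":0,"wz":0,"claw":0},{"dx":-0.6,"dy":0,"dz":0.3,"wx":0,"wy":0,"wz":0,"claw":0},{"dx":-0.55,"dy":0,"dz":0.4,"wx":0,"wy":0,"wz":0,"claw":0},{"dx":-0.55,"dy":0,"dz":0.4,"wx":0,"wy":0,"wz":0,"claw":0}]'
python3 st.py scene
python3 - <<'E'
import cv2,glob,numpy as np
k=lambda s:float(s.split("_")[1][:-4])
a=cv2.imread(sorted(glob.glob("pics/scene_*"),key=k)[-1])
cv2.imwrite("pics/c5.png",cv2.resize(a[190:330,170:290],None,fx=4,fy=4))
E
```

```text
clock: 4.0
position: [0.4547, 0.4361, 0.1115]
tool_rot: [-3.142, -0.0, 2.113]
force: [-0.9, 1.1, 0.7]
grip_width: 0.0003
finger_force: 0.9
4.0 box [-0.0502 -0.0005  0.1115] rot [-3.1416 -0.0001  2.1128] yaw off 0.0017933307155688638 F [-0.9051  1.1432  0.7391] 0.00027951377377299615
pics/scene_4.00.png
```

View pics/c5.png

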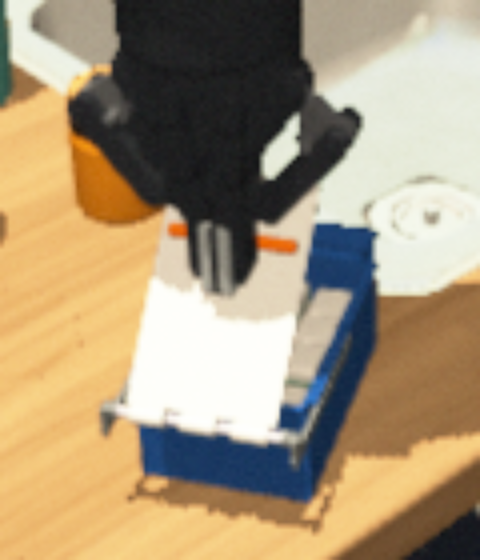

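The flap folds well: the hinge line is unmoved at about (200,425) in the crop, and the finger is just below the ridge. I continue the arc down.

```bash
python3 -m handwheel '[{"dx":-0.45,"dy":0,"dz":0.45,"wx":0,"wy":0,"wz":0,"claw":0},{"dx":-0.45,"dy":0,"dz":0.5,"wx":0,"wy":0,"wz":0,"claw":0},{"dx":-0.35,"dy":0,"dz":0.6,"wx":0,"wy":0,"wz":0,"claw":0},{"dx":-0.35,"dy":0,"dz":0.6,"wx":0,"wy":0,"wz":0,"claw":0},{"dx":-0.2,"dy":0,"dz":0.65,"wx":0,"wy":0,"wz":0,"claw":0},{"dx":-0.2,"dy":0,"dz":0.65,"wx":0,"wy":0,"wz":0,"claw":0},{"dx":-0.1,"dy":0,"dz":0.65,"wx":0,"wy":0,"wz":0,"claw":0},{"dx":-0.1,"dy":0,"dz":0.6,"wx":0,"wy":0,"wz":0,"claw":0}]'
python3 st.py scene
python3 - <<'E'
import cv2,glob,numpy as np
k=lambda s:float(s.split("_")[1][:-4])
a=cv2.imread(sorted(glob.glob("pics/scene_*"),key=k)[-1])
cv2.imwrite("pics/c6.png",cv2.resize(a[190:330,170:290],None,fx=4,fy=4))
E
```

```text
clock: 5.05
position: [0.466, 0.4175, 0.0644]
tool_rot: [3.141, -0.0, 2.113]
force: [1.3, 1.4, 2.7]
grip_width: 0.0002
finger_force: 1.5
5.05 box [-0.0285 -0.0004  0.0644] rot [ 3.1414 -0.      2.1128] yaw off 0.0018013746719347523 F [1.2646 1.3835 2.6873] 0.00016752123776570205
pics/scene_5.05.png
```

View pics/c6.png

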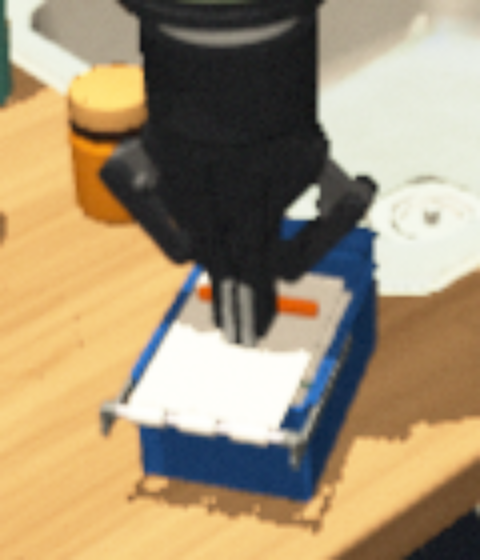

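The flap is down nearly flat (force 2.7 N up), with its hinge still back and the finger short of the ridge. I press a touch more and advance to the ridge.

```bash
python3 -m handwheel '[{"dx":-0.2,"dy":0,"dz":0.1,"wx":0,"wy":0,"wz":0,"claw":0},{"dx":-0.4,"dy":0,"dz":0,"wx":0,"wy":0,"wz":0,"claw":0},{"dx":-0.4,"dy":0,"dz":0,"wx":0,"wy":0,"wz":0,"claw":0},{"dx":-0.4,"dy":0,"dz":0,"wx":0,"wy":0,"wz":0,"claw":0}]'
python3 st.py
python3 -m handwheel '[{"dx":-0.4,"dy":0,"dz":0,"wx":0,"wy":0,"wz":0,"claw":0},{"dx":-0.4,"dy":0,"dz":0,"wx":0,"wy":0,"wz":0,"claw":0}]'
python3 st.py scene
python3 - <<'E'
import cv2,glob,numpy as np
k=lambda s:float(s.split("_")[1][:-4])
a=cv2.imread(sorted(glob.glob("pics/scene_*"),key=k)[-1])
cv2.imwrite("pics/c7.png",cv2.resize(a[190:330,170:290],None,fx=4,fy=4))
E
```

```text
clock: 5.6
position: [0.4732, 0.4053, 0.0639]
tool_rot: [-3.142, -0.0, 2.113]
force: [-1.3, 2.6, 2.3]
grip_width: 0.0004
finger_force: 2.2
5.6 box [-0.0143 -0.0005  0.0639] rot [-3.1415 -0.0002  2.1127] yaw off 0.0016995524605158963 F [-1.2539  2.5641  2.3233] 0.00038285285434812847
clock: 5.85
position: [0.4774, 0.3985, 0.0638]
tool_rot: [3.141, -0.0, 2.113]
force: [-0.6, 2.6, 0.7]
grip_width: -0.0004
finger_force: 2.3
5.85 box [-0.0063 -0.0004  0.0638] rot [ 3.1415 -0.0001  2.1128] yaw off 0.0017926806115218241 F [-0.5676  2.5732  0.7222] -0.0003626634885715379
pics/scene_5.85.png
```

View pics/c7.png

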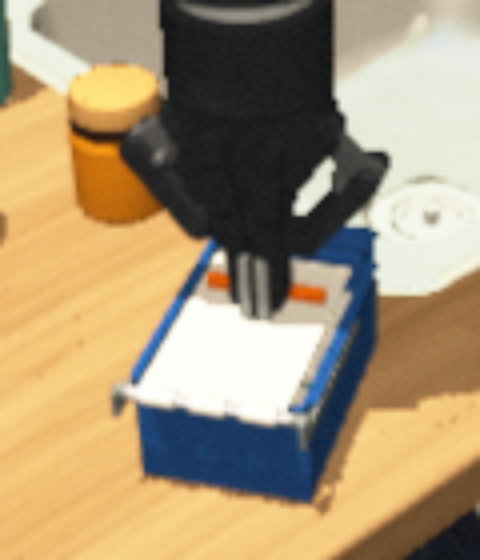

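The hinge is sliding forward with the flap flat, the box foot is unmoved, and about 2.6 N is enough. I keep pushing home.

```bash
python3 -m handwheel '[{"dx":-0.4,"dy":0,"dz":0.1,"wx":0,"wy":0,"wz":0,"claw":0},{"dx":-0.4,"dy":0,"dz":0,"wx":0,"wy":0,"wz":0,"claw":0},{"dx":-0.3,"dy":0,"dz":0,"wx":0,"wy":0,"wz":0,"claw":0}]'
python3 st.py
python3 -m handwheel '[{"dx":-0.2,"dy":0,"dz":0,"wx":0,"wy":0,"wz":0,"claw":0},{"dx":-0.2,"dy":0,"dz":0,"wx":0,"wy":0,"wz":0,"claw":0},{"dx":-0.1,"dy":0,"dz":0,"wx":0,"wy":0,"wz":0,"claw":0}]'
python3 st.py scene
python3 - <<'E'
import cv2,glob,numpy as np
k=lambda s:float(s.split("_")[1][:-4])
a=cv2.imread(sorted(glob.glob("pics/scene_*"),key=k)[-1])
cv2.imwrite("pics/c8.png",cv2.resize(a[190:330,170:290],None,fx=4,fy=4))
E
```

```text
clock: 6.28
position: [0.4833, 0.3893, 0.0632]
tool_rot: [3.141, -0.0, 2.113]
force: [-0.9, 2.3, 8.0]
grip_width: 0.0001
finger_force: 4.9
6.275 box [ 0.0046 -0.0001  0.0632] rot [ 3.1409 -0.0002  2.1127] yaw off 0.0017085756127226404 F [-0.9349  2.344   8.0213] 0.00010755133521620712
clock: 6.65
position: [0.4852, 0.3861, 0.0632]
tool_rot: [3.141, -0.002, 2.113]
force: [-5.9, 8.7, 7.6]
grip_width: 0.0001
finger_force: 6.4
6.65 box [ 0.0084 -0.0001  0.0632] rot [ 3.1407 -0.0015  2.1135] yaw off 0.0024793305369721352 F [-5.8527  8.7469  7.5574] 7.291113933346922e-05
pics/scene_6.65.png
```

View pics/c8.png

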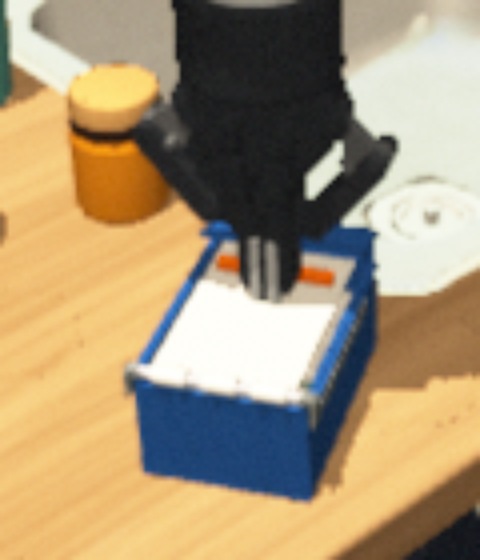

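Horizontal force jumped to 10 N, so the slide is at its stop, and the hinge sits at the box's end wall. The box is unmoved. I release upward and check.

```bash
python3 -m handwheel '[{"dx":0.1,"dy":0,"dz":-0.2,"wx":0,"wy":0,"wz":0,"claw":0},{"dx":0.1,"dy":0,"dz":-0.8,"wx":0,"wy":0,"wz":0,"claw":0},{"dx":0.5,"dy":0,"dz":-2,"wx":0,"wy":0,"wz":0,"claw":0},{"dx":3,"dy":0,"dz":-4,"wx":0,"wy":0,"wz":0,"claw":0},{"dx":4,"dy":0,"dz":-4,"wx":0,"wy":0,"wz":0,"claw":0},{"dx":4,"dy":0,"dz":-3,"wx":0,"wy":0,"wz":0,"claw":0},{"dx":4,"dy":-2,"dz":0,"wx":0,"wy":0,"wz":0,"claw":0},{"dx":0,"dy":0,"dz":0,"wx":0,"wy":0,"wz":0,"claw":0}]'
python3 st.py scene top
python3 - <<'E'
import cv2,glob,numpy as np
k=lambda s:float(s.split("_")[1][:-4])
a=cv2.imread(sorted(glob.glob("pics/scene_*"),key=k)[-1]);b=cv2.imread(sorted(glob.glob("pics/top_*"),key=k)[-1])
cv2.imwrite("pics/c9.png",np.hstack([cv2.resize(a[190:330,180:280],None,fx=4,fy=4),cv2.resize(b[190:330,135:235],None,fx=4,fy=4)]))
E
```

```text
clock: 7.7
position: [0.3843, 0.5109, 0.2031]
tool_rot: [-3.141, -0.001, 2.117]
force: [1.0, -0.1, -0.3]
grip_width: 0.0
finger_force: 0.0
7.7 box [-0.1506 -0.0224  0.2031] rot [-3.1408 -0.0008  2.1172] yaw off 0.006256914324713314 F [ 0.9923 -0.1432 -0.321 ] 2.8918495755374415e-05
pics/scene_7.70.png
pics/top_7.70.png
```

View pics/c9.png

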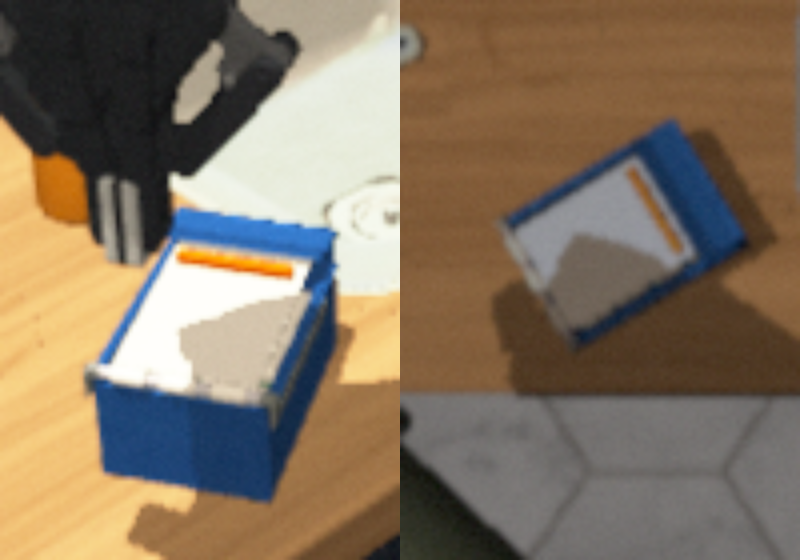

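The flap lies flat with its front edge under the lip. In the top view the ridge centre is at about (199,242), and the lip corners are still at (203,220) and (222,251). I check the slide value from the ridge position and the bystanders, then hand in.

Run:
```python
from h import *
c=optics.grab_frame("top"); B=np.array([.481,.3933]);a=-1.0306
hsv=cv2.cvtColor(c["frame"],cv2.COLOR_BGR2HSV); m=cv2.inRange(hsv,(5,190,110),(20,255,255)); m[:220]=0;m[265:]=0;m[:,:185]=0;m[:,215:]=0
ys,xs=np.nonzero(m); print(len(xs),xs.mean(),ys.mean())
P=atz(c,xs.mean(),ys.mean(),.070); print("slide~",(P[:2]-B)@[np.cos(a),np.sin(a)]-.083+.086)
f=[((.062,.042),(203.5,220.2)),((.062,-.042),(221.9,250.6))]
print("lip x",[((atz(c,*p,.073)[:2]-B)@[np.cos(a),np.sin(a)]) for _,p in f])
for k,z in(("jar",.081),("tub",.08),("spice",.093)):
    r=optics.masks_of(k,"top")
    if r: q=r[0]["region"].nonzero(); print(k,atz(c,q[1].mean(),q[0].mean(),z))
```

```text
4 199.5 244.0
slide~ 0.026884365554901556
lip x [np.float64(0.060862948619292354), np.float64(0.06208203316328675)]
jar [0.67354882 0.33281833 0.081     ]
tub [0.42682255 0.04741075 0.08      ]
spice [0.44224897 0.13723602 0.093     ]
```

```bash
python3 -c "
from workcell import job_done; print(job_done())"
```

```text
the job is handed in; nothing more can be done
None
```

The flap is flat with its front edge under the blue lip and the slide near home (about 26 mm of 28 by my measurement). The box and the jars and tub show no visible movement, and the job was handed in at about 8 s of the 38 s, though no verdict came back.

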